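# Limit-switch check and fault reset on a film applicator

## Task

Do the limit-switch check on the film applicator: press the roller lever of the yellow limit switch on its front rail fully down and let it spring back up, which trips the machine's fault latch. Then clear the fault: take the orange-handled stylus from the tool stand, put its steel tip through the round aperture in the console and hold the recessed blue reset button fully down, finishing while you still hold it down with the stylus in the gripper. Do not press the green start or the red stop button, and leave the other tools and things where they are.

Things in the scene. Friction and masses are not known exactly. Their poses are not given: they have to be found in the camera images.
- applicator: White film applicator, fixed, 270 mm (own x) x 420 mm (own y). Origin: centre of its underside, on the bench; z up; its front (-x), with an aluminium rail, roughly faces the robot. A grey console with a level top 105 mm above the bench fills its -y end (own y -210 to -100 mm). A traverse bar across the bed at own y -77 to -53 mm reaches 150 mm above the bench; the rest is lower.
- aperture (a point): Centre of the round aperture, 14 mm wide, in the console's top face, 105 mm above the bench (at x -85, y -155 mm in the applicator's frame), ringed with steel. The hole goes straight down; the blue reset button lies in it, its top 14 mm below this point.
- reset (a joint): Blue reset button (11 mm wide) down in the aperture: 0 = up, 0.005 m = fully down. It moves straight down against a spring: about 1.2 N to start, 4 N fully down. It springs back up when let go.
- start (a joint): Green start button on the console, 22 mm wide, top 122 mm above the bench, at x +25, y -155 mm in the applicator's frame: 0 = up, 0.005 m = pressed. Leave alone.
- stop (a joint): Red stop button in a yellow housing on the console, 36 mm wide, top 122 mm above the bench, at x +75, y -155 mm in the applicator's frame: 0 = up, 0.005 m = pressed. Leave alone.
- limit_switch: Yellow limit switch (30 x 48 mm, fixed), clamped anywhere along the rail on the applicator's front, axes parallel to the applicator's. Origin on the bench under it. Its steel lever pivots at own y = -18 mm, 106 mm above the bench, and rises towards own +y with a black roller at its end.
- roller (a point): Centre of the black roller (19 mm diameter, 12 mm wide, axis along the switch's x) at the free end of the lever, 42 mm from its pivot. At rest the centre is 120 mm and the roller's top 130 mm above the bench; fully down the roller's top is at 115.5 mm and has moved 2.5 mm towards own +y.
- trip_lever (a joint): Lever of the limit switch: 0 = up at rest, 0.35 rad = fully down. Pressed from above on the roller it takes 1.5 N to start and 5 N fully down, at a firm stop; it springs back when let go.
- tool_stand: Grey plastic stand, fixed, 146 mm (own x) x 50 mm (own y) x 66 mm high. Origin: centre of its underside; z up. Three holes in its top (12 mm wide, 62 mm deep) in a row along its x axis at -48, 0 and +48 mm, one upright tool in each.
- stylus: Stands upright in any one of the stand's holes, hanging by a steel collar (20 mm wide, 4 mm thick) on the stand's top. Above the collar a round orange handle 14 mm thick, 60 mm long, with black rings; below it a 10 mm shank 15 mm long, a 10 mm taper and a steel tip 5 mm thick, 35 mm long. 124 mm in all, 32 to 63 g. Origin at the end of the tip; own z runs up to the handle.
- stylus_grip (a point): Point on the stylus's axis in its handle, 97 mm above the end of the tip (27 mm below the top of the handle); in the stand it is 103 mm above the bench and 33 mm above the top of the collar.
- stylus_tip (a point): End of the steel tip.
- marker: Marker pen with a blue cap 17 mm thick, standing in the tool stand, top 120 mm above the bench. Leave alone.
- scriber: Scriber with a green handle 12 mm thick and a steel end, standing in the tool stand, top 126 mm above the bench. Leave alone.
- film_frame: Loose steel film frame, 86 x 30 x 30 mm, on the applicator's bed. Leave alone. Origin at the centre of its underside.
- jar: Dark green jar with a white cap, 68 mm wide, 85 mm tall, on the bench. Leave alone. Origin at the centre of its underside.
- cup: Open green mixing cup, 76 mm wide, 75 mm tall, on the bench. Leave alone. Origin at the centre of its underside.
- cup_lid: White lid with dark green paint on it, 84 mm wide, 5 mm thick, flat on the bench. Leave alone. Origin at the centre of its underside.
- tin: Aluminium tin with a green band, 100 mm wide, 112 mm tall, on the bench. Leave alone. Origin at the centre of its underside.

How it is judged:
By the outcome, as a careful person would: the job done as asked, in the order asked, and still so for the second after the job is handed in, while the arm keeps its last pose, push and grip.
It also fails if it takes over 54 s, if anything falls off the work surface, if the arm or the gripper's body presses on something with over 40 N, if the wrist force passes 120 N, or if a joint passes its speed limit or range.

## Robot

A 7-joint arm with a two-finger parallel gripper is mounted at the origin on the work surface. World frame = base frame: x ahead of the robot, y to its left, z up, the work surface at z = 0. Lengths are in m, angles in rad, forces in N, time in s.
With the tool pointing down it reaches from about 0.425 to 0.875 m from the base axis. Payload 8.4 kg.
Tool frame: the origin (TCP) lies at the very end of the fingers, on their centre line; the grasp point (between the pads) lies 19 mm behind it; x points along the fingers, y is the direction in which the jaws open and shut, and the axes are right-handed (so a half turn about x gives the same grasp; the last joint's range is limited). The gripper opens to 87 mm and grips with 3 to 60 N. Pads are 19 mm wide; open, the fingers measure 117 mm over their backs; the gripper's body (75 mm by 190 mm) begins 51 mm behind the grasp point.
Start: joints at [1.221, 0.333, 0.04, 1.465, -0.013, 1.343, -0.059], TCP at [0.161, -0.63, 0.223] pointing down, gripper open.
Joint ranges: [-2.58, 2.58], [-0.38, 2.09], [-1.3, 1.39], [0.25, 2.4], [-1.5, 4.64], [0.08, 2.09], [-2.65, 2.65]. Speed limits (rad/s): [2.22, 2.22, 2.79, 2.79, 3.14, 3.14, 3.14].

## Interface

Orientations are given as a unit quaternion [x, y, z, w].
In Python, from plant import env, cams gives the robot as it stands.
- The arm moves only by the tool arm_command, never from a script. Its argument "rows" is a list of rows, each an object of numbers: "grip": the closure in counts, from 0 (fully open) to 255 (shut); "dx", "dy", "dz": the shift along the tool's x, y, z in mm; "roll": the turn about the tool's x in degrees. A call has 1 to 20 rows; each row shifts and turns the commanded pose from where the row before left it, along the tool's axes as they then stand; what a row does not reach is not made up. A row lasts 1/12 s, in which the tool goes at most 41.7 mm and 7.16 degrees, less where a joint would pass 70% of its speed; a pose out of reach is approached as far as the arm can. A call is refused whole if a number of a shift passes 41.7 or a number of a turn 7.16, either way. A call with a gripper value outside its range is refused whole. The fingers move at their own pace and stop on an object; "force" is the grip in N (left out, the last holds). Time passes only in rows, so rows that do not move let the fingers close. It gives the time, the measured TCP pose, the force and the opening at its end, in the units of the state.
- env.state(): the state, without advancing time (a new reading comes with each control period).
- cams.capture(name): name is "side" or "top"; returns the picture (400x640x3 uint8, blue, green, red); there is no depth.
- cams.get_calibration(name): a dict with "fovy" (degrees; the focal length in pixels is half the picture's height over the tangent of half this angle, whatever the lens; pixels are square), "cx", "cy" (the principal point, pixels), "world_from_camera" (4x4, takes a point from camera to world coordinates). Camera axes: x right, y up, looking along -z (the intrinsics and any distortion apply to the point x, -y, -z); pixel columns grow to the right and rows downward; lengths in m; the calibration is good to about 2 mm. A picture is of the moment at which its call begins. get_calibration takes no time and is no camera call.
- env.hand_in(): hands the job in, once; it reports no verdict.
The state is a dict: "clock": time; "joints": joint angles; "joint_velocities": joint speeds; "effort": joint torques, N m; "position": TCP position; "tool_rot": TCP orientation; "ft_force": force on the tool from outside, world axes, zero at the start; "torque": the same for the moment, N m; "opening": opening from 0.0 (shut) to 1.0 (fully open).
Only numpy, scipy, OpenCV 4.12 (cv2) and the standard library are available. Lean on these libraries where they do the work, as an engineer would, in place of code of your own. Each camera call takes 0.05 s, during which the arm holds its last target.

## Working session

There is one attempt and no reset: what is moved stays moved. The work goes in short steps, Python scripts to look and compute and a tool call to move; the robot and the scene stay as the last step left them, time stands still between calls to the robot, and variables do not carry over. Pictures are saved under pics/ and viewed, and the job is handed in when it is done.

Besides the shell and the picture viewer there is one more tool, called after "Request:" in YAML: its name, and indented under it one key for each argument. arm_command: Moves the arm, as the interface text tells. Its arguments: {"type":"object","properties":{"rows":{"type":"array","items":{"type":"object","properties":{"grip":{"type":"number"},"dx":{"type":"number"},"dy":{"type":"number"},"dz":{"type":"number"},"roll":{"type":"number"}}}},"force":{"type":"number"}},"required":["rows"]}

```bash
ls; mkdir -p pics; python3 - <<'E'
from plant import env, cams
import cv2
s=env.state(); print({k:(v if k in('clock','position','tool_rot','opening','ft_force') else 0) for k,v in s.items()})
for n in('side','top'):
    print(n,cams.get_calibration(n)); cv2.imwrite(f'pics/{n}0.png',cams.capture(n))
E
```

```text
pics
{'clock': 0.0, 'joints': 0, 'joint_velocities': 0, 'effort': 0, 'position': array([ 0.16117746, -0.62918721,  0.22163673]), 'tool_rot': array([-0.70144512, -0.08901897,  0.7016636 , -0.08785536]), 'ft_force': array([-0.36401443,  0.22401176, -0.22956027]), 'torque': 0, 'opening': 1.0009123417739958}
side {'fovy': 51.76268111599512, 'cx': 324.12616949888405, 'cy': 203.56332141917167, 'world_from_camera': array([[-0.85631932,  0.31522037, -0.40908842,  0.02968799],
       [-0.51643852, -0.52712171,  0.67485847,  0.87460692],
       [-0.00291026,  0.78916337,  0.61417645,  0.94787575],
       [ 0.        ,  0.        ,  0.        ,  1.        ]])}
top {'fovy': 55.85195354724809, 'cx': 318.35820702962434, 'cy': 196.9552162962962, 'world_from_camera': array([[ 0.02720229,  0.99617424, -0.08304774,  0.48689116],
       [-0.99962831,  0.02695755, -0.00406703, -0.02932155],
       [-0.0018127 ,  0.0831275 ,  0.99653727,  1.3368743 ],
       [ 0.        ,  0.        ,  0.        ,  1.        ]])}
```

View pics/side0.png

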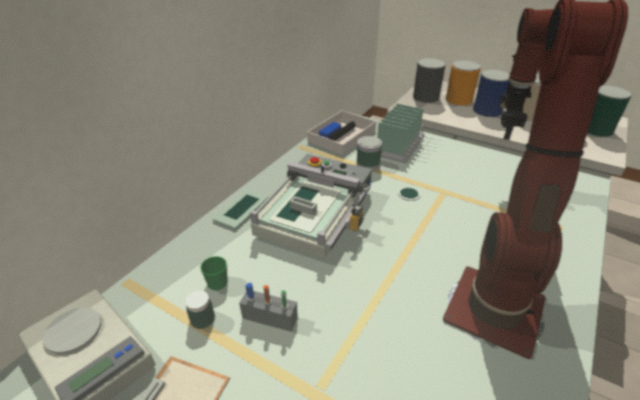

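View pics/top0.png

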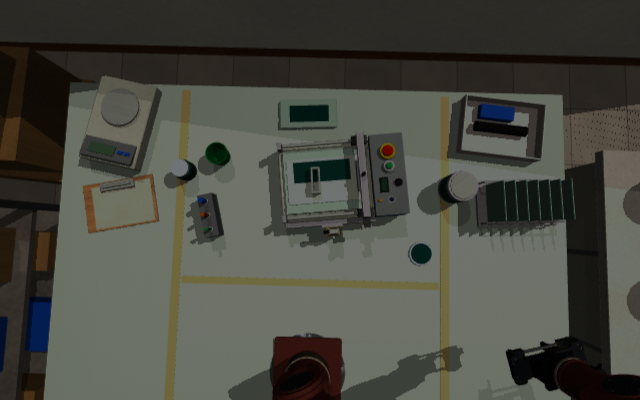

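```bash
cat > h.py <<'E'
import numpy as np, cv2
from plant import env, cams
def cal(n):
    c=cams.get_calibration(n); f=200/np.tan(np.radians(c['fovy']/2)); return f,c['cx'],c['cy'],np.array(c['world_from_camera'])
def ray(n,u,v):
    f,cx,cy,T=cal(n); d=T[:3,:3]@np.array([(u-cx)/f,-(v-cy)/f,-1]); return T[:3,3],d
def onz(n,u,v,z):
    o,d=ray(n,u,v); return o+d*(z-o[2])/d[2]
def proj(n,p):
    f,cx,cy,T=cal(n); q=T[:3,:3].T@(np.array(p)-T[:3,3]); return np.array([cx+f*q[0]/-q[2], cy-f*q[1]/-q[2]])
def tri(a,b):
    o1,d1=ray('top',*a);o2,d2=ray('side',*b); 
    A=np.stack([d1,-d2],1); t=np.linalg.lstsq(A,o2-o1,rcond=None)[0]
    p,q=o1+t[0]*d1,o2+t[1]*d2; return (p+q)/2, np.linalg.norm(p-q)
def crop(img,x0,y0,w,h,s,fn):
    c=cv2.resize(img[y0:y0+h,x0:x0+w],None,fx=s,fy=s,interpolation=cv2.INTER_CUBIC)
    for i in range(0,w,10): cv2.putText(c,str(x0+i),(i*s,8),0,.3,(0,0,255),1); cv2.line(c,(i*s,10),(i*s,14),(0,0,255),1)
    for i in range(0,h,10): cv2.putText(c,str(y0+i),(0,i*s+4),0,.3,(0,0,255),1); 
    cv2.imwrite(fn,c)
E
python3 - <<'E'
from h import *
t=cv2.imread('pics/top0.png'); s=cv2.imread('pics/side0.png')
t=cv2.convertScaleAbs(t,alpha=1.4,beta=15)
crop(t,270,125,150,120,5,'pics/t1.png'); crop(t,165,140,80,110,5,'pics/t2.png')
crop(s,240,140,150,110,5,'pics/s1.png'); crop(s,180,250,130,85,6,'pics/s2.png')
p=env.state()['position']; print(proj('top',p),proj('side',p))
E
```

```text
[525.1649203  348.11213765] [505.439013   132.49152521]
```

View pics/t1.png

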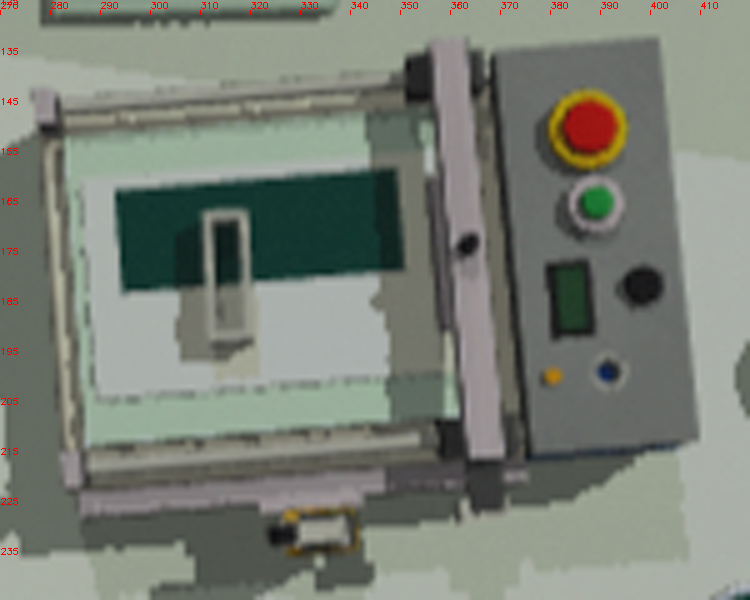

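View pics/t2.png

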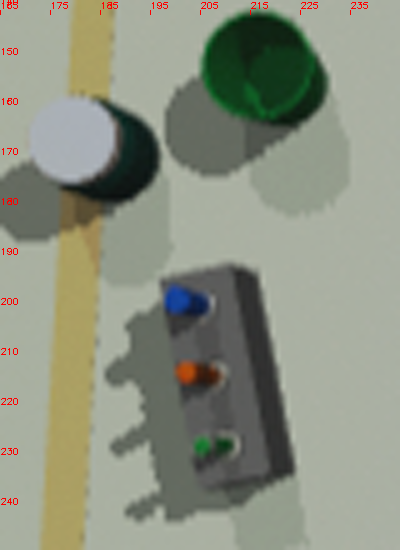

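View pics/s1.png

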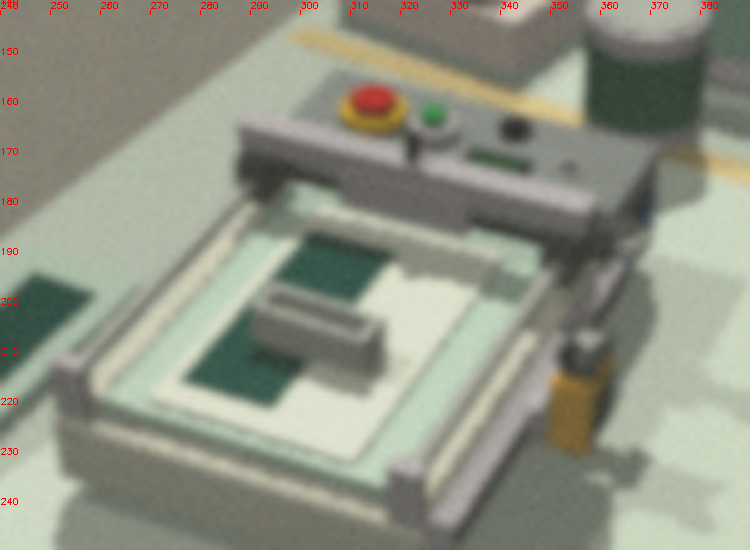

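View pics/s2.png

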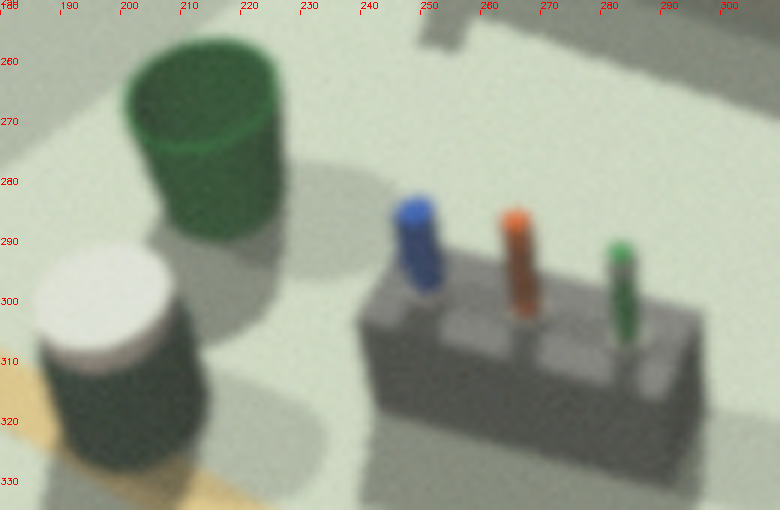

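```bash
python3 - <<'E'
from h import *
def blobs(img,lo,hi,box,amin=4):
    h=cv2.cvtColor(img,cv2.COLOR_BGR2HSV); m=cv2.inRange(h,lo,hi); k=np.zeros_like(m); x0,y0,x1,y1=box; k[y0:y1,x0:x1]=m[y0:y1,x0:x1]
    n,l,st,c=cv2.connectedComponentsWithStats(k); return [(st[i].tolist(),c[i].round(2).tolist()) for i in range(1,n) if st[i][4]>=amin]
t=cv2.imread('pics/top0.png'); s=cv2.imread('pics/side0.png')
R={}
print('red',blobs(t,(0,150,80),(8,255,255),(375,140,400,160)),blobs(s,(0,120,60),(8,255,255),(305,150,325,170)))
print('redhi',blobs(t,(172,120,80),(180,255,255),(375,140,400,160)),blobs(s,(172,120,60),(180,255,255),(305,150,325,170)))
print('grn',blobs(t,(45,110,60),(75,255,255),(380,160,397,172)),blobs(s,(45,80,60),(80,255,255),(318,155,335,170)))
print('blue',blobs(t,(100,90,30),(130,255,255),(385,193,397,206)))
print('org',blobs(t,(0,120,80),(18,255,255),(195,205,215,222)),blobs(s,(0,120,60),(15,255,255),(255,275,280,310)))
print('yel',blobs(t,(15,120,60),(30,255,255),(320,220,345,240)),blobs(s,(12,120,60),(30,255,255),(345,200,370,240)))
print('blk',blobs(cv2.cvtColor(cv2.cvtColor(t,cv2.COLOR_BGR2GRAY),cv2.COLOR_GRAY2BGR),(0,0,0),(180,255,32),(318,222,330,238)))
print(cv2.cvtColor(t,cv2.COLOR_BGR2GRAY)[224:238,318:345])
E
```

```text
red [([383, 145, 10, 10, 72], [387.75, 149.71])] [([311, 157, 8, 6, 35], [314.26, 159.51])]
redhi [] []
grn [([387, 163, 6, 5, 25], [389.2, 164.92])] [([325, 161, 4, 4, 11], [326.18, 162.18])]
blue [([390, 198, 3, 3, 7], [390.71, 199.0])]
org [([200, 212, 4, 4, 13], [201.62, 213.62])] [([264, 286, 4, 6, 16], [265.62, 287.81])]
yel [([327, 227, 3, 2, 6], [328.0, 227.5])] [([350, 215, 10, 15, 99], [353.96, 221.97])]
blk [([323, 230, 6, 4, 22], [325.73, 231.5])]
[[ 86  87  86  87  88  88  87  89  94  94  89  93  95  95  95  95  97  96
   96  97  97  97  96  94  75  43  42]
 [ 67  66  65  70  94  94  94  94  95  95  95  95  95  95  95  95  97  97
   97  96  83  84  83  85  73  49  48]
 [ 43  42  41  48  94  94  94  95  93  82  75  83  84  89  84  77  78  74
   78  76  62  58  64  61  59  49  49]
 [ 48  48  48  50  76  73  70  68  67  79  71  63  56  60  52  43  39  35
   43  46  46  35  47  42  49  49  48]
 [ 49  48  49  49  52  47  46  42  61  74  79  64  34  40  39  39  41  41
   47  65  73  36  35  39  49  48  48]
 [ 49  48  48  49  48  44  39  40  62  49  55  61  76  80  80  80  83  
[... 246 characters left out ...]
  34  56  84 102 100]
 [ 47  47  48  49  47  30   2   3   8   8  10  47 101 101 101 101  99  89
   88  88  86  81  33  52  80 102 101]
 [ 48  49  48  48  47  39  11  11  17  19  27  66  77  70  65  65  63  51
   53  54  69  74  33  49  58 102 101]
 [ 48  49  49  48  48  46  36  33  42  43  40  62  38  27  18  19  19  16
   28  31  45  51  41  52  58 102 100]
 [ 48  48  49  48  47  48  48  46  50  44  36  30  26  26  31  41  35  24
   33  36  38  47  47  49  58 101 100]
 [ 48  48  48  49  48  49  49  48  48  43  42  38  39  39  49  81  75  40
   42  43  45  48  49  49  57 101 101]
 [ 49  49  48  48  48  49  49  48  48  48  49  49  49  48  57 100  95  49
   48  49  48  48  48  48  53  75  80]]
```

```bash
python3 - <<'E'
from h import *
t=cv2.imread('pics/top0.png')
print(cv2.cvtColor(t,cv2.COLOR_BGR2GRAY)[193:206,384:398])
O=.0
r=onz('top',387.75,149.71,.122); g=onz('top',389.2,164.92,.122); a=onz('top',390.71,199.0,.095)
print('red',r,'grn',g,'ap',a,np.linalg.norm(r-g),np.linalg.norm((g-a)[:2]))
print('tri red',tri((387.75,149.71),(314.26,159.51)),'grn',tri((389.2,164.92),(326.18,162.18)))
print('sty top',onz('top',201.62,213.62,.130),onz('side',265.62,287.2,.13),tri((201.62,213.62),(265.62,287.2)))
print('roller',onz('top',325.9,231.6,.122))
# applicator axes: x dir from aperture->red
ex=(r-a)[:2]; ex/=np.linalg.norm(ex); ey=np.array([-ex[1],ex[0]]); print('yaw',np.degrees(np.arctan2(ex[1],ex[0])))
# corners console top z=.105 from crop, stand top z=.066
for n,u,v in [('c',368.5,135.5),('c',401.5,133),('c',408.5,212),('c',376,216)]: print(n,onz('top',u,v,.105))
for n,u,v in [('st',197.5,196.3),('st',211,193),('st',206,237.8),('st',219,234.5)]: print(n,onz('top',u,v,.066))
for n,u,v in [('s',203.0,290),]: pass
for n,u,v in [('collar',209,200),('collar',212,214.5),('col',214.5,228.5)]: print(n,onz('top',u,v,.068))
E
```

```text
[[67 63 67 67 67 67 65 65 67 67 67 66 65 65]
 [67 66 67 66 67 67 66 66 66 66 66 66 65 65]
 [67 66 67 67 67 69 73 74 73 69 65 66 65 65]
 [67 67 66 66 68 76 79 63 71 70 63 66 65 64]
 [66 66 66 67 72 72 54 31 44 56 72 72 65 64]
 [66 66 65 67 70 55 20 15 16 35 74 78 65 67]
 [65 65 65 68 72 49 14 15 14 26 67 79 65 65]
 [65 65 65 67 75 66 29 17 16 37 79 75 65 64]
 [66 64 66 67 71 80 70 53 50 67 82 67 64 64]
 [65 64 65 66 66 74 80 76 68 77 71 65 64 64]
 [64 65 66 66 65 65 69 72 65 68 64 64 63 63]
 [64 65 65 65 65 65 65 65 64 63 63 63 64 64]
 [63 65 65 63 64 64 65 65 64 63 63 63 62 63]]
red [ 0.74894442 -0.24656145  0.122     ] grn [ 0.69889708 -0.25187312  0.122     ] ap [ 0.59007443 -0.26311804  0.095     ] 0.050328419507569555 0.10940209131619652
tri red (array([ 0.75009697, -0.24580851,  0.12250454]), np.float64(0.0028343782019850682)) grn (array([ 0.70010018, -0.25065729,  0.12414314]), np.float64(0.003549877089715785))
sty top [0.52387622 0.34753554 0.13      ] [0.52288876 0.35187239 0.13      ] (array([0.52457399, 0.34913057, 0.12612586]), np.float64(0.001365855435542768))
roller [ 0.47736386 -0.05156769  0.122     ]
yaw 5.949585184356862
c [ 0.79874677 -0.18515657  0.105     ]
c [ 0.81012577 -0.29457272  0.105     ]
c [ 0.54825331 -0.31973801  0.105     ]
c [ 0.53232936 -0.21391992  0.105     ]
st [0.58396613 0.38455782 0.066     ]
st [0.5964     0.33945958 0.066     ]
st [0.44530245 0.34855    0.066     ]
st [0.45748552 0.30551739 0.066     ]
collar [0.57234799 0.34442195 0.068     ]
collar [0.52376808 0.33182197 0.068     ]
col [0.47712211 0.32106271 0.068     ]
```

```bash
cat >> h.py <<'E'
from scipy.spatial.transform import Rotation as R
def go(target=None,jaw=None):
    s=env.state(); M=R.from_quat(s['tool_rot']).as_matrix(); p=s['position']
    print('t %.2f'%s['clock'],'p',p.round(4),'F',s['ft_force'].round(2),'op %.3f'%s['opening'],'j7 %.2f'%s['joints'][6])
    print('x',M[:,0].round(3),'y',M[:,1].round(3),'z',M[:,2].round(3))
    if target is not None: print('move mm tool',(M.T@(np.array(target)-p)*1000).round(1))
    if jaw is not None:
        d=M.T@np.array([np.cos(np.radians(jaw)),np.sin(np.radians(jaw)),0]); a=np.degrees(np.arctan2(d[2],d[1])); print('roll to jaw',(a+90)%180-90)
E
python3 - <<'E'
from h import *
go((.477,-.0515,.16),104.5)
# applicator estimate
a=np.array([.590,-.2635]);th=np.radians(5.5)
for th in np.radians([5.0,5.5,6.0]):
    ex=np.array([np.cos(th),np.sin(th)]);ey=np.array([-ex[1],ex[0]])
    o=a+.085*ex+.155*ey; r=np.array([.4774,-.0516])-o; print(o,'roller in app',r@ex,r@ey)
E
```

```text
t 0.10 p [ 0.1612 -0.6293  0.2217] F [ 0.58 -0.05 -0.09] op 0.999 j7 -0.06
x [-0.     0.001 -1.   ] y [ 0.248 -0.969 -0.001] z [-0.969 -0.248  0.   ]
move mm tool [  62.4 -481.3 -449.3]
roll to jaw -0.13547592408076525
[ 0.66116741 -0.10168158] roller in app -0.17870322111690176 0.06590739315902717
[ 0.65975259 -0.1010667 ] roller in app -0.17677189697710888 0.06671668616778241
[ 0.65833245 -0.10046419] roller in app -0.17483358405205168 0.06750909459247491
```

Request:
arm_command:
  force: 20
  rows:
    - {"dy":-12,"dz":-11,"grip":255}
    - {"dy":-24,"dz":-22.5}
    - {"dy":-25,"dz":-23}
    - {"dy":-25,"dz":-23}
    - {"dy":-25,"dz":-23}
    - {"dy":-25,"dz":-23}
    - {"dy":-25,"dz":-23}
    - {"dy":-25,"dz":-23}
    - {"dy":-25,"dz":-23}
    - {"dy":-25,"dz":-23}
    - {"dy":-25,"dz":-23}
    - {"dy":-25,"dz":-23}
    - {"dy":-25,"dz":-23}
    - {"dy":-25,"dz":-23}
    - {"dy":-25,"dz":-23}
    - {"dy":-25,"dz":-23}
    - {"dy":-25,"dz":-23}
    - {"dy":-25,"dz":-23}
    - {"dy":-25,"dz":-23}
    - {"dy":-24,"dz":-22,"dx":20}

```text
schema error: expected keys grip, dx, dy, dz, roll
```

```bash
python3 - <<'E'
from h import *
go((.4765,-.0475,.145))
t=cams.capture('top');s=cams.capture('side')
crop(t,270,170,100,80,6,'pics/t3.png');crop(s,310,150,90,90,6,'pics/s3.png')
go()
E
```

```text
t 0.10 p [ 0.1612 -0.6293  0.2217] F [ 0.58 -0.05 -0.09] op 0.999 j7 -0.06
x [-0.     0.001 -1.   ] y [ 0.248 -0.969 -0.001] z [-0.969 -0.248  0.   ]
move mm tool [  77.4 -485.3 -449.8]
t 0.20 p [ 0.1612 -0.6294  0.222 ] F [ 0.58 -1.01 -0.5 ] op 1.001 j7 -0.06
x [-0.     0.001 -1.   ] y [ 0.248 -0.969 -0.001] z [-0.969 -0.248  0.   ]
```

View pics/s3.png

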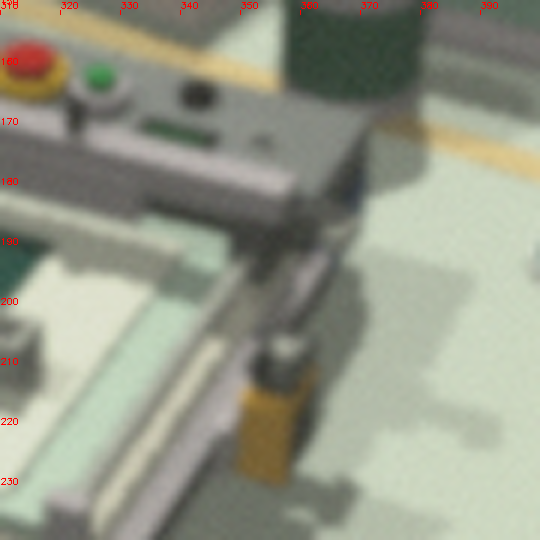

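View pics/t3.png

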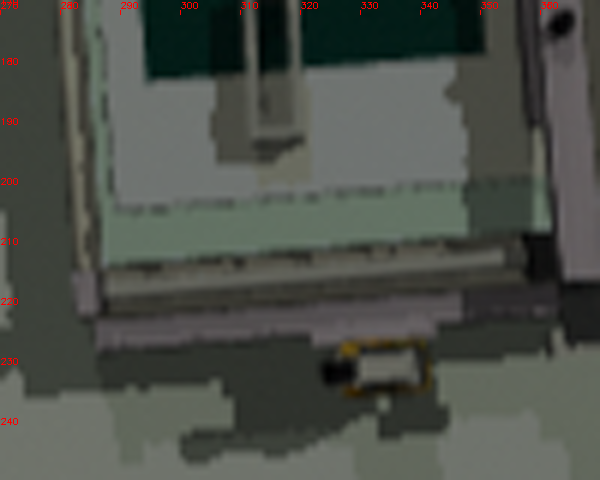

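The move was refused because every row needs all five keys. I'll resend it with the full rows.

Request:
arm_command:
  force: 20
  rows:
    - {"dx":0,"dy":-12,"dz":-11,"roll":0,"grip":255}
    - {"dx":0,"dy":-24,"dz":-22,"roll":0,"grip":255}
    - {"dx":0,"dy":-25,"dz":-23,"roll":0,"grip":255}
    - {"dx":0,"dy":-25,"dz":-23,"roll":0,"grip":255}
    - {"dx":0,"dy":-25,"dz":-23,"roll":0,"grip":255}
    - {"dx":0,"dy":-25,"dz":-23,"roll":0,"grip":255}
    - {"dx":0,"dy":-25,"dz":-23,"roll":0,"grip":255}
    - {"dx":0,"dy":-25,"dz":-23,"roll":0,"grip":255}
    - {"dx":0,"dy":-25,"dz":-23,"roll":0,"grip":255}
    - {"dx":0,"dy":-25,"dz":-23,"roll":0,"grip":255}
    - {"dx":0,"dy":-25,"dz":-23,"roll":0,"grip":255}
    - {"dx":0,"dy":-25,"dz":-23,"roll":0,"grip":255}
    - {"dx":0,"dy":-25,"dz":-23,"roll":0,"grip":255}
    - {"dx":0,"dy":-25,"dz":-23,"roll":0,"grip":255}
    - {"dx":0,"dy":-25,"dz":-23,"roll":0,"grip":255}
    - {"dx":0,"dy":-25,"dz":-23,"roll":0,"grip":255}
    - {"dx":0,"dy":-25,"dz":-23,"roll":0,"grip":255}
    - {"dx":0,"dy":-25,"dz":-23,"roll":0,"grip":255}
    - {"dx":10,"dy":-25,"dz":-23,"roll":0,"grip":255}
    - {"dx":20,"dy":-24,"dz":-22,"roll":0,"grip":255}

```text
clock: 1.87
position: [0.475, -0.0474, 0.1944]
tool_rot: [0.703, 0.088, -0.7, 0.089]
ft_force: [0.2, -0.0, 0.8]
opening: 0.005
```

```bash
python3 - <<'E'
from h import *
go((.4765,-.0475,.14))
t=cams.capture('top');s=cams.capture('side')
crop(t,270,170,100,80,6,'pics/t4.png');crop(s,310,150,90,90,6,'pics/s4.png')
go((.4765,-.0475,.14))
E
```

```text
t 1.87 p [ 0.475  -0.0474  0.1944] F [ 0.19 -0.01  0.84] op 0.005 j7 -1.32
x [ 0.004 -0.001 -1.   ] y [ 0.248 -0.969  0.002] z [-0.969 -0.248 -0.004]
move mm tool [54.4  0.3 -1.2]
t 1.97 p [ 0.4732 -0.0437  0.1904] F [-0.38 -1.07 -0.31] op 0.009 j7 -1.32
x [-0.002  0.003 -1.   ] y [ 0.255 -0.967 -0.003] z [-0.967 -0.255  0.001]
move mm tool [50.4  4.7 -2.3]
```

View pics/s4.png

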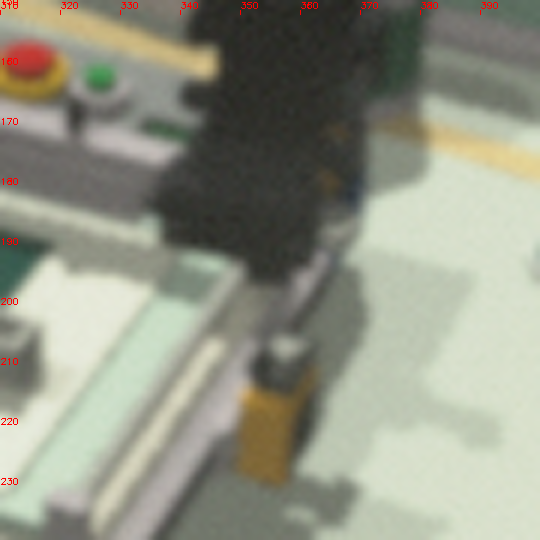

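View pics/t4.png

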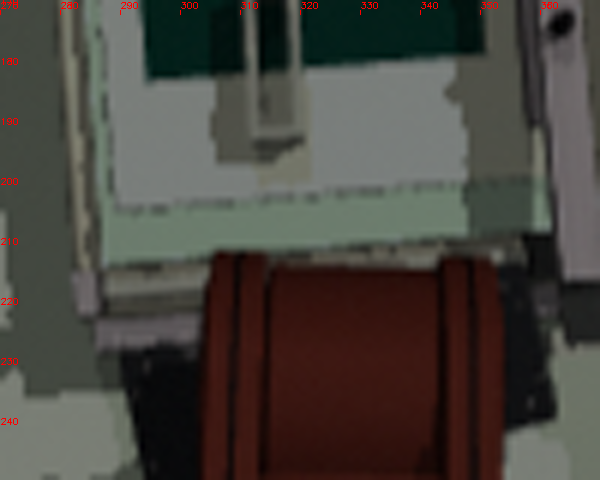

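Request:
arm_command:
  rows:
    - {"dx":20,"dy":4,"dz":-2,"roll":0,"grip":255}
    - {"dx":20,"dy":0,"dz":0,"roll":0,"grip":255}
    - {"dx":10,"dy":0,"dz":0,"roll":0,"grip":255}
    - {"dx":0,"dy":0,"dz":0,"roll":0,"grip":255}
    - {"dx":0,"dy":0,"dz":0,"roll":0,"grip":255}

```text
clock: 2.38
position: [0.4757, -0.0527, 0.1427]
tool_rot: [-0.701, -0.088, 0.702, -0.088]
ft_force: [0.1, -0.3, -0.1]
opening: 0.008
```

```bash
python3 - <<'E'
from h import *
go((.4765,-.0475,.113))
s=cams.capture('side'); crop(s,310,150,90,90,6,'pics/s5.png'); print(proj('side',env.state()['position']), proj('side',(.477,-.0515,.125)))
E
```

```text
t 2.38 p [ 0.4757 -0.0527  0.1427] F [ 0.1  -0.28 -0.08] op 0.008 j7 -1.34
x [-0.001  0.    -1.   ] y [ 0.248 -0.969 -0.   ] z [-0.969 -0.248  0.001]
move mm tool [29.7 -4.8 -2.1]
[355.4171011  205.25252708] [354.76914117 209.90674224]
```

View pics/s5.png

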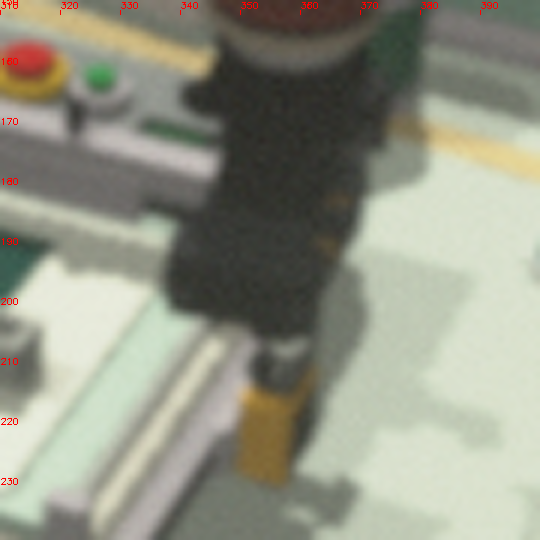

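Request:
arm_command:
  rows:
    - {"dx":4,"dy":-5,"dz":-2,"roll":0,"grip":255}
    - {"dx":5,"dy":0,"dz":0,"roll":0,"grip":255}
    - {"dx":5,"dy":0,"dz":0,"roll":0,"grip":255}
    - {"dx":5,"dy":0,"dz":0,"roll":0,"grip":255}
    - {"dx":5,"dy":0,"dz":0,"roll":0,"grip":255}
    - {"dx":4,"dy":0,"dz":0,"roll":0,"grip":255}
    - {"dx":0,"dy":0,"dz":0,"roll":0,"grip":255}
    - {"dx":0,"dy":0,"dz":0,"roll":0,"grip":255}
    - {"dx":0,"dy":0,"dz":0,"roll":0,"grip":255}

```text
clock: 3.18
position: [0.4773, -0.0464, 0.1155]
tool_rot: [0.702, 0.089, -0.701, 0.089]
ft_force: [-3.9, 4.2, 14.2]
opening: 0.009
```

```bash
python3 - <<'E'
from h import *
go((.4765,-.0475,.113))
s=cams.capture('side'); crop(s,310,150,90,90,6,'pics/s6.png'); go()
E
```

```text
t 3.18 p [ 0.4773 -0.0464  0.1155] F [-3.94  4.19 14.25] op 0.009 j7 -1.38
x [ 0.001  0.    -1.   ] y [ 0.249 -0.969 -0.   ] z [-0.969 -0.249 -0.001]
move mm tool [2.5 0.9 1.1]
t 3.23 p [ 0.4773 -0.0463  0.1155] F [-4.06  4.65 13.35] op -0.001 j7 -1.38
x [ 0.001  0.    -1.   ] y [ 0.249 -0.969 -0.   ] z [-0.969 -0.249 -0.001]
```

View pics/s6.png

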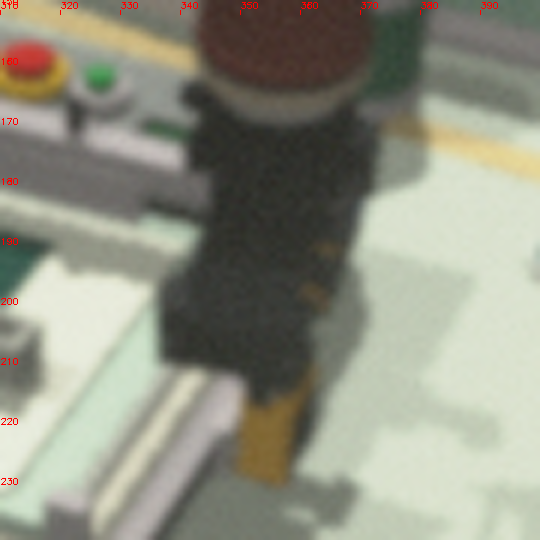

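Request:
arm_command:
  rows:
    - {"dx":-15,"dy":0,"dz":0,"roll":0,"grip":255}
    - {"dx":-30,"dy":0,"dz":0,"roll":0,"grip":255}
    - {"dx":-30,"dy":0,"dz":0,"roll":0,"grip":255}
    - {"dx":-20,"dy":-10,"dz":-4,"roll":0,"grip":120}
    - {"dx":0,"dy":-25,"dz":-10,"roll":0,"grip":120}
    - {"dx":0,"dy":-30,"dz":-11,"roll":0,"grip":120}
    - {"dx":0,"dy":-30,"dz":-11,"roll":0,"grip":120}
    - {"dx":0,"dy":-30,"dz":-12,"roll":0,"grip":120}
    - {"dx":0,"dy":-30,"dz":-12,"roll":0,"grip":120}
    - {"dx":0,"dy":-30,"dz":-12,"roll":0,"grip":120}
    - {"dx":0,"dy":-30,"dz":-12,"roll":0,"grip":120}
    - {"dx":0,"dy":-30,"dz":-12,"roll":0,"grip":120}
    - {"dx":0,"dy":-30,"dz":-12,"roll":0,"grip":120}
    - {"dx":0,"dy":-30,"dz":-12,"roll":0,"grip":120}
    - {"dx":0,"dy":-30,"dz":-12,"roll":0,"grip":120}
    - {"dx":0,"dy":-25,"dz":-8,"roll":0,"grip":120}
    - {"dx":0,"dy":-9,"dz":-3,"roll":0,"grip":120}
    - {"dx":0,"dy":0,"dz":0,"roll":0,"grip":120}
    - {"dx":0,"dy":0,"dz":0,"roll":0,"grip":120}

```text
clock: 4.82
position: [0.5235, 0.3452, 0.2088]
tool_rot: [-0.701, -0.088, 0.702, -0.089]
ft_force: [0.3, -1.4, -0.1]
opening: 0.526
```

```bash
python3 - <<'E'
from h import *
go((.5235,.3465,.084))
s=cams.capture('side'); t=cams.capture('top'); cv2.imwrite('pics/st7.png',s); crop(s,310,150,90,90,4,'pics/s7.png'); crop(s,210,200,110,130,5,'pics/s7b.png'); crop(t,160,160,100,90,6,'pics/t7.png'); go((.5235,.3465,.084))
E
```

```text
t 4.82 p [0.5235 0.3452 0.2088] F [ 0.35 -1.35 -0.05] op 0.526 j7 -2.19
x [-0.001 -0.001 -1.   ] y [ 0.249 -0.969  0.001] z [-0.969 -0.249  0.001]
move mm tool [124.8  -1.3  -0.4]
t 4.92 p [0.5242 0.3439 0.2093] F [ 0.12 -1.3  -0.06] op 0.527 j7 -2.19
x [ 0.    -0.001 -1.   ] y [ 0.246 -0.969  0.001] z [-0.969 -0.246  0.   ]
move mm tool [125.3  -2.9   0. ]
```

View pics/s7.png

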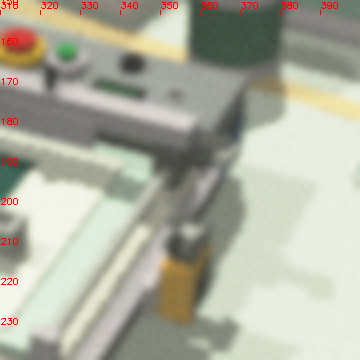

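View pics/s7b.png

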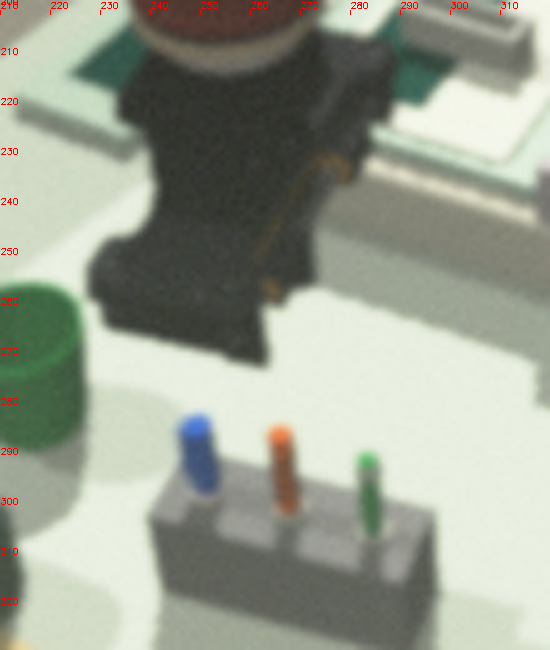

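View pics/t7.png

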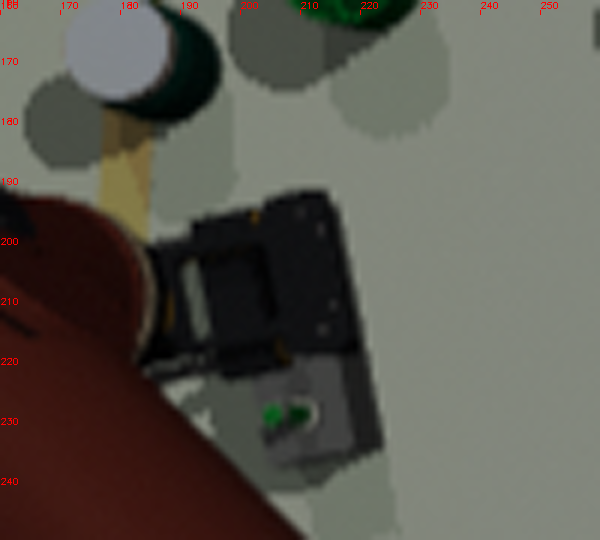

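Request:
arm_command:
  force: 30
  rows:
    - {"dx":10,"dy":-2,"dz":0,"roll":0,"grip":120}
    - {"dx":20,"dy":0,"dz":0,"roll":0,"grip":120}
    - {"dx":20,"dy":0,"dz":0,"roll":0,"grip":120}
    - {"dx":20,"dy":0,"dz":0,"roll":0,"grip":120}
    - {"dx":20,"dy":0,"dz":0,"roll":0,"grip":120}
    - {"dx":20,"dy":0,"dz":0,"roll":0,"grip":120}
    - {"dx":15,"dy":0,"dz":0,"roll":0,"grip":120}
    - {"dx":0,"dy":0,"dz":0,"roll":0,"grip":120}
    - {"dx":0,"dy":0,"dz":0,"roll":0,"grip":120}
    - {"dx":0,"dy":0,"dz":0,"roll":0,"grip":120}

```text
clock: 5.75
position: [0.5236, 0.3479, 0.0857]
tool_rot: [0.702, 0.089, -0.701, 0.088]
ft_force: [0.2, 0.7, -0.0]
opening: 0.534
```

```bash
python3 - <<'E'
from h import *
go((.5235,.3465,.084))
s=cams.capture('side'); crop(s,210,200,110,130,5,'pics/s8.png'); go((.5235,.3465,.084))
E
```

```text
t 5.75 p [0.5236 0.3479 0.0857] F [ 0.16  0.67 -0.03] op 0.534 j7 -2.26
x [ 0.001  0.001 -1.   ] y [ 0.248 -0.969 -0.   ] z [-0.969 -0.248 -0.001]
move mm tool [1.7 1.3 0.5]
t 5.80 p [0.5238 0.3481 0.086 ] F [-0.47 -0.21 -0.02] op 0.532 j7 -2.26
x [ 0.002  0.001 -1.   ] y [ 0.248 -0.969 -0.001] z [-0.969 -0.248 -0.002]
move mm tool [2.  1.5 0.7]
```

View pics/s8.png

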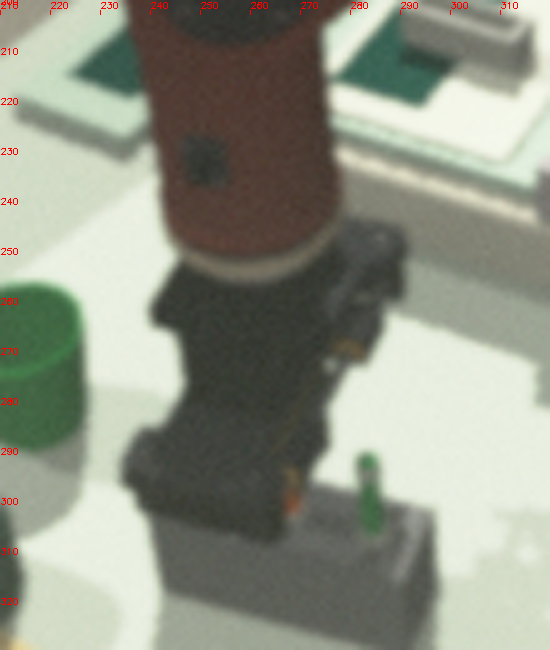

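Request:
arm_command:
  force: 25
  rows:
    - {"dx":2,"dy":1,"dz":0,"roll":0,"grip":180}
    - {"dx":0,"dy":0,"dz":0,"roll":0,"grip":255}
    - {"dx":0,"dy":0,"dz":0,"roll":0,"grip":255}
    - {"dx":0,"dy":0,"dz":0,"roll":0,"grip":255}
    - {"dx":0,"dy":0,"dz":0,"roll":0,"grip":255}
    - {"dx":0,"dy":0,"dz":0,"roll":0,"grip":255}
    - {"dx":0,"dy":0,"dz":0,"roll":0,"grip":255}
    - {"dx":0,"dy":0,"dz":0,"roll":0,"grip":255}

```text
clock: 6.47
position: [0.5231, 0.3475, 0.0827]
tool_rot: [0.702, 0.089, -0.701, 0.088]
ft_force: [0.5, 2.8, -0.4]
opening: 0.155
```

Request:
arm_command:
  rows:
    - {"dx":-3,"dy":-1,"dz":0,"roll":0,"grip":255}
    - {"dx":-8,"dy":0,"dz":0,"roll":0,"grip":255}
    - {"dx":-15,"dy":0,"dz":0,"roll":0,"grip":255}
    - {"dx":-20,"dy":0,"dz":0,"roll":0,"grip":255}
    - {"dx":-20,"dy":0,"dz":0,"roll":0,"grip":255}
    - {"dx":-20,"dy":0,"dz":0,"roll":0,"grip":255}
    - {"dx":-20,"dy":0,"dz":0,"roll":0,"grip":255}
    - {"dx":-20,"dy":0,"dz":0,"roll":0,"grip":255}
    - {"dx":-20,"dy":0,"dz":0,"roll":0,"grip":255}
    - {"dx":-20,"dy":0,"dz":0,"roll":0,"grip":255}
    - {"dx":-10,"dy":0,"dz":0,"roll":0,"grip":255}
    - {"dx":0,"dy":0,"dz":0,"roll":0,"grip":255}
    - {"dx":0,"dy":0,"dz":0,"roll":0,"grip":255}

```text
clock: 7.55
position: [0.5232, 0.3476, 0.259]
tool_rot: [0.702, 0.088, -0.701, 0.088]
ft_force: [-0.5, 0.1, -0.7]
opening: 0.149
```

```bash
python3 - <<'E'
from h import *
go((.590,-.2635,.26))
s=cams.capture('side'); crop(s,190,170,130,150,4,'pics/s9.png'); go((.590,-.2635,.26))
p=env.state()['position']; print(proj('side',p-[0,0,.078]),proj('side',p-[0,0,.018]))
E
```

```text
t 7.55 p [0.5232 0.3476 0.259 ] F [-0.46  0.08 -0.67] op 0.149 j7 -2.18
x [ 0.001  0.    -1.   ] y [ 0.248 -0.969  0.   ] z [-0.969 -0.248 -0.001]
move mm tool [ -0.9 608.5  86.8]
t 7.60 p [0.5229 0.3472 0.2579] F [ 0.02 -0.89 -1.3 ] op 0.155 j7 -2.18
x [-0.001 -0.001 -1.   ] y [ 0.248 -0.969  0.001] z [-0.969 -0.248  0.001]
move mm tool [ -1.6 608.3  86.4]
[264.95578053 272.67131439] [262.68625831 255.57051523]
```

View pics/s9.png

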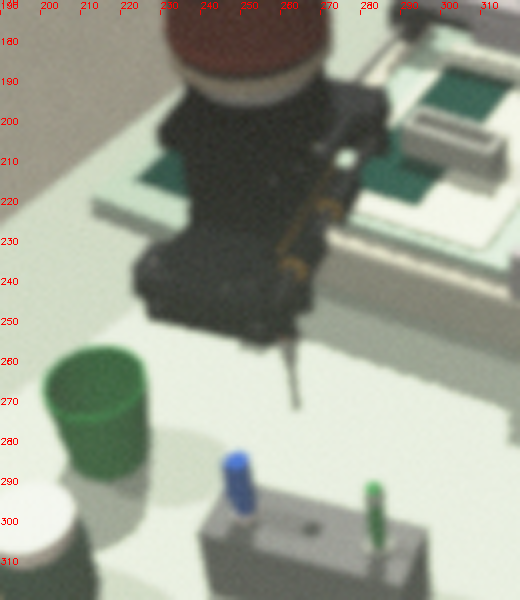

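Request:
arm_command:
  rows:
    - {"dx":0,"dy":10,"dz":1,"roll":0,"grip":255}
    - {"dx":0,"dy":20,"dz":3,"roll":0,"grip":255}
    - {"dx":0,"dy":33,"dz":5,"roll":0,"grip":255}
    - {"dx":0,"dy":34,"dz":5,"roll":0,"grip":255}
    - {"dx":0,"dy":34,"dz":5,"roll":0,"grip":255}
    - {"dx":0,"dy":34,"dz":5,"roll":0,"grip":255}
    - {"dx":0,"dy":34,"dz":5,"roll":0,"grip":255}
    - {"dx":0,"dy":34,"dz":5,"roll":0,"grip":255}
    - {"dx":0,"dy":34,"dz":5,"roll":0,"grip":255}
    - {"dx":0,"dy":34,"dz":5,"roll":0,"grip":255}
    - {"dx":0,"dy":34,"dz":5,"roll":0,"grip":255}
    - {"dx":0,"dy":34,"dz":5,"roll":0,"grip":255}
    - {"dx":0,"dy":34,"dz":5,"roll":0,"grip":255}
    - {"dx":0,"dy":34,"dz":5,"roll":0,"grip":255}
    - {"dx":0,"dy":34,"dz":5,"roll":0,"grip":255}
    - {"dx":0,"dy":34,"dz":5,"roll":0,"grip":255}
    - {"dx":0,"dy":34,"dz":5,"roll":0,"grip":255}
    - {"dx":0,"dy":34,"dz":4,"roll":0,"grip":255}
    - {"dx":0,"dy":24,"dz":3,"roll":0,"grip":255}
    - {"dx":0,"dy":11,"dz":1,"roll":0,"grip":255}

```text
clock: 9.27
position: [0.5877, -0.2684, 0.2566]
tool_rot: [-0.701, -0.086, 0.703, -0.086]
ft_force: [-0.4, -0.7, -0.1]
opening: 0.153
```

Request:
arm_command:
  rows:
    - {"dx":0,"dy":0,"dz":0,"roll":0,"grip":255}
    - {"dx":0,"dy":0,"dz":0,"roll":0,"grip":255}
    - {"dx":0,"dy":0,"dz":0,"roll":0,"grip":255}
    - {"dx":0,"dy":0,"dz":0,"roll":0,"grip":255}

```text
clock: 9.6
position: [0.59, -0.2605, 0.2588]
tool_rot: [0.702, 0.09, -0.701, 0.089]
ft_force: [-0.4, -0.1, 0.5]
opening: 0.155
```

```bash
python3 - <<'E'
from h import *
go((.590,-.2635,.21))
s=cams.capture('side'); crop(s,290,110,110,100,6,'pics/s10.png'); t=cams.capture('top'); crop(t,340,130,100,100,6,'pics/t10.png');go((.590,-.2635,.21)); cv2.imwrite('pics/raws10.png',s)
p=env.state()['position']; print(proj('side',p-[0,0,.078]),proj('top',p-[0,0,.078]),'ap',proj('side',(.59,-.2635,.105)))
E
```

```text
t 9.60 p [ 0.59   -0.2605  0.2588] F [-0.38 -0.14  0.47] op 0.155 j7 -1.10
x [ 0.     0.001 -1.   ] y [ 0.251 -0.968 -0.   ] z [-0.968 -0.251 -0.   ]
move mm tool [48.8  2.9  0.7]
t 9.70 p [ 0.5899 -0.2612  0.2589] F [-0.45 -0.44 -0.36] op 0.151 j7 -1.10
x [ 0. -0. -1.] y [ 0.25  -0.968  0.   ] z [-0.968 -0.25  -0.   ]
move mm tool [48.9  2.2  0.5]
[354.77248146 155.76482829] [395.37589491 196.85083524] ap [354.16901577 173.25742896]
```

View pics/s10.png

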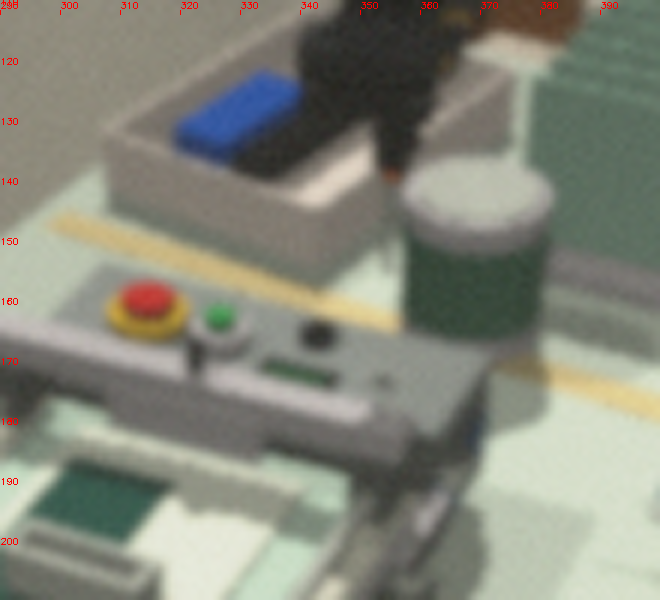

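View pics/t10.png

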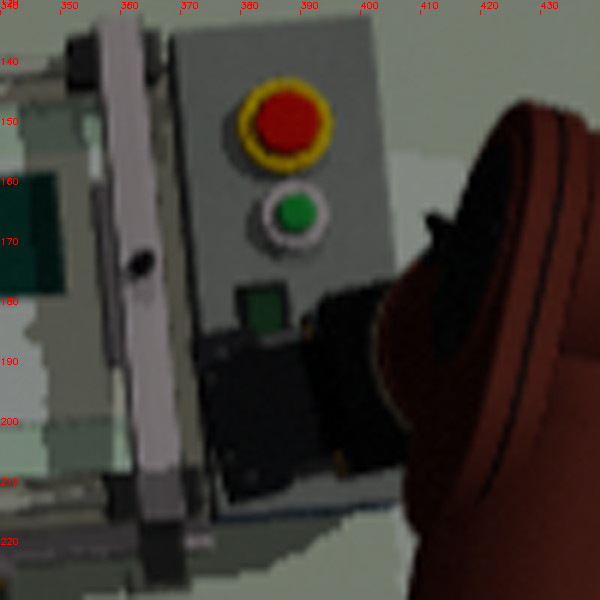

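```bash
python3 - <<'E'
from h import *
print(onz('top',391.3,199.1,.105),onz('top',390.9,198.9,.095))
r=onz('top',387.75,149.71,.122)[:2]; g=onz('top',389.2,164.92,.122)[:2]
ex=(r-g); th=np.radians(5.7); ex=np.array([np.cos(th),np.sin(th)]); print('from red',r-.16*ex,'from grn',g-.11*ex)
go((.5905,-.263,.19))
E
```

```text
[ 0.58896746 -0.26316908  0.105     ] [ 0.59042243 -0.26374089  0.095     ]
from red [ 0.58973553 -0.26245261] from grn [ 0.58944097 -0.2627983 ]
t 9.70 p [ 0.5899 -0.2612  0.2589] F [-0.45 -0.44 -0.36] op 0.151 j7 -1.10
x [ 0. -0. -1.] y [ 0.25  -0.968  0.   ] z [-0.968 -0.25  -0.   ]
move mm tool [68.9  1.9 -0.1]
```

Request:
arm_command:
  rows:
    - {"dx":10,"dy":2,"dz":0,"roll":0,"grip":255}
    - {"dx":15,"dy":0,"dz":0,"roll":0,"grip":255}
    - {"dx":15,"dy":0,"dz":0,"roll":0,"grip":255}
    - {"dx":15,"dy":0,"dz":0,"roll":0,"grip":255}
    - {"dx":10,"dy":0,"dz":0,"roll":0,"grip":255}
    - {"dx":5,"dy":0,"dz":0,"roll":0,"grip":255}
    - {"dx":0,"dy":0,"dz":0,"roll":0,"grip":255}
    - {"dx":0,"dy":0,"dz":0,"roll":0,"grip":255}
    - {"dx":0,"dy":0,"dz":0,"roll":0,"grip":255}
    - {"dx":0,"dy":0,"dz":0,"roll":0,"grip":255}

```text
clock: 10.53
position: [0.5907, -0.2649, 0.1895]
tool_rot: [0.702, 0.088, -0.701, 0.089]
ft_force: [-0.4, 0.4, -0.7]
opening: 0.155
```

```bash
python3 - <<'E'
from h import *
s=cams.capture('side'); crop(s,320,140,70,50,9,'pics/s11.png');go((.5895,-.263,.19))
p=env.state()['position']; print(proj('side',p-[0,0,.077]),'ap',proj('side',(.5895,-.263,.105)))
E
```

```text
t 10.58 p [ 0.5906 -0.2649  0.1894] F [-0.18  0.6   0.41] op 0.149 j7 -1.11
x [ 0.001 -0.001 -1.   ] y [ 0.248 -0.969  0.001] z [-0.969 -0.248 -0.001]
move mm tool [-0.6 -2.1  0.6]
[354.28583146 171.33414319] ap [354.22602551 173.36122669]
```

View pics/s11.png

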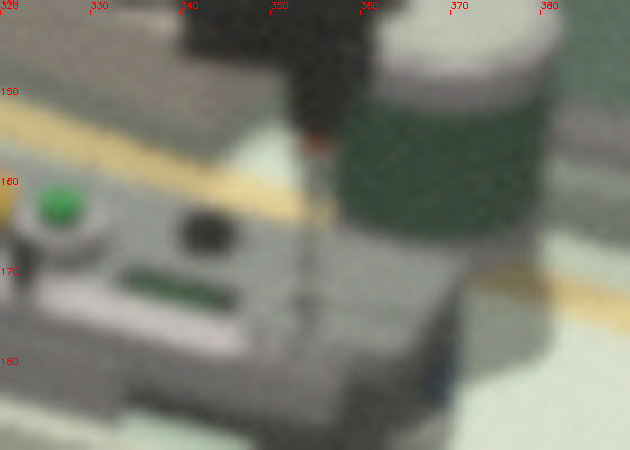

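Request:
arm_command:
  rows:
    - {"dx":0,"dy":-2,"dz":0.5,"roll":0,"grip":255}
    - {"dx":3,"dy":0,"dz":0,"roll":0,"grip":255}
    - {"dx":3,"dy":0,"dz":0,"roll":0,"grip":255}
    - {"dx":3,"dy":0,"dz":0,"roll":0,"grip":255}
    - {"dx":3,"dy":0,"dz":0,"roll":0,"grip":255}
    - {"dx":0,"dy":0,"dz":0,"roll":0,"grip":255}
    - {"dx":0,"dy":0,"dz":0,"roll":0,"grip":255}
    - {"dx":0,"dy":0,"dz":0,"roll":0,"grip":255}

```text
clock: 11.25
position: [0.5892, -0.2631, 0.1765]
tool_rot: [-0.702, -0.088, 0.702, -0.088]
ft_force: [0.7, -0.2, 0.6]
opening: 0.155
```

Request:
arm_command:
  rows:
    - {"dx":2,"dy":0,"dz":0,"roll":0,"grip":255}
    - {"dx":2,"dy":0,"dz":0,"roll":0,"grip":255}
    - {"dx":2,"dy":0,"dz":0,"roll":0,"grip":255}
    - {"dx":0,"dy":0,"dz":0,"roll":0,"grip":255}
    - {"dx":0,"dy":0,"dz":0,"roll":0,"grip":255}
    - {"dx":0,"dy":0,"dz":0,"roll":0,"grip":255}

```text
clock: 11.75
position: [0.5892, -0.263, 0.1706]
tool_rot: [0.702, 0.088, -0.702, 0.088]
ft_force: [0.2, -0.3, -0.8]
opening: 0.151
```

Request:
arm_command:
  rows:
    - {"dx":2,"dy":0,"dz":0,"roll":0,"grip":255}
    - {"dx":2,"dy":0,"dz":0,"roll":0,"grip":255}
    - {"dx":0,"dy":0,"dz":0,"roll":0,"grip":255}
    - {"dx":0,"dy":0,"dz":0,"roll":0,"grip":255}
    - {"dx":0,"dy":0,"dz":0,"roll":0,"grip":255}

```text
clock: 12.17
position: [0.5894, -0.263, 0.1668]
tool_rot: [0.702, 0.088, -0.701, 0.088]
ft_force: [-0.6, -0.3, 0.7]
opening: 0.153
```

Request:
arm_command:
  rows:
    - {"dx":2,"dy":0,"dz":0,"roll":0,"grip":255}
    - {"dx":1,"dy":0,"dz":0,"roll":0,"grip":255}
    - {"dx":0,"dy":0,"dz":0,"roll":0,"grip":255}
    - {"dx":0,"dy":0,"dz":0,"roll":0,"grip":255}
    - {"dx":0,"dy":0,"dz":0,"roll":0,"grip":255}

```text
clock: 12.58
position: [0.5893, -0.263, 0.1638]
tool_rot: [0.702, 0.088, -0.701, 0.088]
ft_force: [-0.0, -0.2, 2.6]
opening: 0.15
```

Request:
arm_command:
  rows:
    - {"dx":2,"dy":0,"dz":0,"roll":0,"grip":255}
    - {"dx":1,"dy":0,"dz":0,"roll":0,"grip":255}
    - {"dx":0,"dy":0,"dz":0,"roll":0,"grip":255}
    - {"dx":0,"dy":0,"dz":0,"roll":0,"grip":255}
    - {"dx":0,"dy":0,"dz":0,"roll":0,"grip":255}

```text
clock: 13.0
position: [0.5897, -0.2631, 0.1619]
tool_rot: [0.702, 0.088, -0.701, 0.089]
ft_force: [-1.5, 0.4, 11.2]
opening: 0.152
```

Request:
arm_command:
  force: 45
  rows:
    - {"dx":0,"dy":0,"dz":0,"roll":0,"grip":255}
    - {"dx":0,"dy":0,"dz":0,"roll":0,"grip":255}
    - {"dx":0,"dy":0,"dz":0,"roll":0,"grip":255}
    - {"dx":0,"dy":0,"dz":0,"roll":0,"grip":255}
    - {"dx":0,"dy":0,"dz":0,"roll":0,"grip":255}
    - {"dx":0,"dy":0,"dz":0,"roll":0,"grip":255}

```text
clock: 13.5
position: [0.5897, -0.263, 0.162]
tool_rot: [0.702, 0.088, -0.701, 0.089]
ft_force: [-2.4, 0.0, 11.6]
opening: 0.153
```

```bash
python3 - <<'E'
from h import *
go()
s=cams.capture('side'); crop(s,290,130,110,100,6,'pics/s12.png');cv2.imwrite('pics/s12full.png',s); t=cams.capture('top'); crop(t,270,125,150,120,5,'pics/t12.png'); go()
E
```

```text
t 13.50 p [ 0.5897 -0.263   0.162 ] F [-2.45  0.05 11.57] op 0.153 j7 -1.12
x [ 0.002 -0.001 -1.   ] y [ 0.248 -0.969  0.001] z [-0.969 -0.248 -0.001]
t 13.60 p [ 0.5897 -0.263   0.1619] F [-2.13  0.23 11.35] op 0.152 j7 -1.12
x [ 0.001 -0.001 -1.   ] y [ 0.248 -0.969  0.001] z [-0.969 -0.248 -0.001]
```

View pics/s12.png

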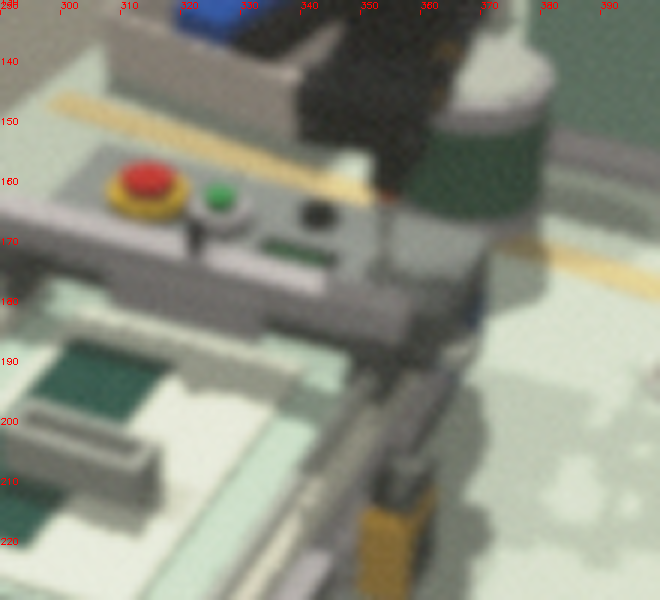

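View pics/s12full.png

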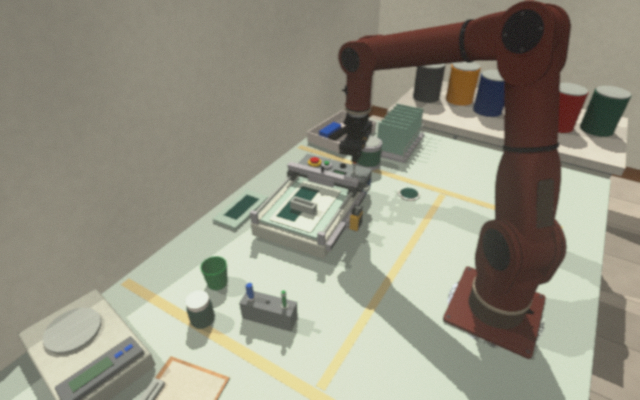

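```bash
python3 -c "
from h import *
go(); print(env.hand_in())"
```

```text
t 13.60 p [ 0.5897 -0.263   0.1619] F [-2.13  0.23 11.35] op 0.152 j7 -1.12
x [ 0.001 -0.001 -1.   ] y [ 0.248 -0.969  0.001] z [-0.969 -0.248 -0.001]
the job is handed in; nothing more can be done
None
```

I did the limit-switch check and then the fault reset, and handed in at 13.6 s with the stylus still holding the blue button down. The hand-in gives no verdict, and I never read the fault latch or the button joint directly. "Fully down" below is judged from position and force.

- **Limit switch:** With the fingers shut, I pressed the roller until the fingertips stopped at 115.5 mm, against about 14 N. That matches the stated fully-down height. The side view afterwards showed the lever back up.
- **Stylus:** I took it from the middle hole of the stand, and the opening read 13.3 mm on the 14 mm handle. There was a 2.8 N sideways force during the grasp, which was gone once it was lifted. The side view then showed it hanging close to upright.
- **Reset button:** The tip went through the aperture without touching the rim. The arm met the button spring over the last few millimetres and then a firm stop, with the tip about 85 mm above the bench where 86 mm was expected. At the end it held steady at about 11.4 N, against the 4 N needed, with the grip raised to 45 N.

The last side picture shows the start and stop buttons, the other two tools and the loose things looking undisturbed. The side camera read about 1 pixel to the left of the predicted positions for both the tip and the aperture, so I aimed with the top camera instead. One move call was refused at the start because its rows lacked keys, but nothing moved.

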